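Snap the lid onto a deli pot in the bench lid press

TASK

Close the deli pot in the lid press: push the tray's upright plate all the way in to its stop and let go, so that the tray springs back onto its catch with the pot under the ram, then press the black palm knob fully down to snap the lid shut and let it come back up. Only push and press with the fingertips: leave the tray on its catch, do not touch the pot or its lid, pick nothing up, and do not disturb the other things on the worktop.

Things in the scene. Friction and masses are not known exactly. Their poses are not given: they have to be found in the camera images.
- press: Bench lid press, fixed: steel base plate, white sliding tray, blue beam on two columns, ram with black palm knob. Origin: on the worktop straight below the ram's axis. x: the way the tray slides in; y: to its left; z: up. In this frame the base spans x -165 to +120, y +-86 mm; columns (18 mm thick) at x 0, y +-69 mm. No part of it stands over the tray in front of x -34 mm.
- tray (a joint): How far the tray is pushed in, m. 0: out, held by its spring; 0.088: hard stop. Once pushed past about 0.07 the pawl drops behind a pin on the tray; on release the tray springs back to about 0.066 and stays latched there, pot under the ram. Short of that it slides out again. Spring 4 N when out, 8.4 N at the stop, friction and pawl under 2 N more; damping 25 N s/m.
- push_plate (a point): Middle of the front face (black rubber pad) of the upright steel plate at the tray's front end, 57 mm above the worktop; moves with the tray. The plate is 72 mm wide (press y), 8 mm thick, from 31 mm below to 21 mm above this point. Push it along the press's +x.
- nest (a point): Centre of the tray's floor within the round nest that holds the pot (collar 77 mm across, 16 mm high, inside 64 mm); 28 mm above the worktop; moves with the tray, 130 mm behind the push plate's face.
- ram (a joint): How far the ram is pressed down, m. 0: up, where its spring holds it; 0.0195: hard stop, fully down. About 4 N to start, 8 N at the bottom, and about 1 N more for the lid. The disc under it (68 mm across) meets the loose lid at about 0.012 to 0.014 and has seated it at 0.019.
- knob_top (a point): Centre of the flat top (44 mm across) of the black palm knob, 56 mm across, on the ram; 238 mm above the worktop when up. Press straight down here.
- pot: The deli pot to be closed: a round white-filled plastic pot, 56 mm across the foot, 75 mm across the lid, 75 mm high when closed, standing loose in the tray's nest. Origin: centre of its foot; z up.
- pot_lid (a joint): How far the pot's clear lid stands above its closed place, m. 0: shut; at the start it is only laid on, 4 to 6 mm too high. It stays where it is put.
- tall_pot: A closed deli pot, 75 mm across, 90 mm high, standing loose on the worktop to the right of the press. Leave it alone. Origin: centre of its foot.
- small_pot: A closed deli pot, 73 mm across, 65 mm high, standing loose to the right. Leave it alone. Origin: centre of its foot.
- roll: A roll of orange labels, 67 mm across, 41 mm high, standing loose to the right. Leave it alone. Origin: centre of its underside.
- mug: A white mug with a pinkish-brown band, 91 mm across, 103 mm high, at the left. Leave it alone. Origin: its underside.
- spice: A spice jar with a dark cap, 44 mm across, 96 mm high, standing loose at the front right. Leave it alone. Origin: centre of its underside.
- beam (a point): Centre of the blue cross beam's top, 176 mm above the worktop, on the ram's axis. The beam is 42 mm deep (press x), 176 mm wide (press y), 27 mm thick; a 31 mm collar on it reaches 9 mm higher.
- catch_pivot (a point): Pivot of the catch, a dark steel pawl beside the tray on its left, 58 mm above the worktop. From here the pawl slopes down 58 mm along the press's +x; a small red release tab reaches 28 mm towards -x and 20 mm up. Pawl and bracket span 8 mm to the right and 16 mm to the left of it. Leave it alone: it works by itself.
There are look-alikes about, which are no part of the job. What is shaped like the pot but blue or turquoise is not meant.

How it is judged:
On the way, in this order (a step that is already met when the one before it is completed fails the run):
1. the tray is pushed in to its stop (at least 80 of 88 mm) (value of joint tray above 0.08 m), for 0.05 s.
2. the tray has been let go and rests on its catch (62 to 70 mm in), pot under the ram, lid not yet pressed, press untouched (value of joint tray between 0.062 and 0.07 m and contact force between each of the arm, the fingers and press below 0.3 N and horizontal distance between pot and press below 0.01 m and value of joint pot_lid above 0.002 m), for 0.3 s.
3. the ram is pressed down (at least 17 mm) and the lid is shut, the tray still on its catch (value of joint ram above 0.017 m and value of joint pot_lid below 0.0015 m and value of joint tray between 0.062 and 0.07 m), for 0.1 s.
At the end, for the whole second after the job is handed in: The tray rests on its catch (62 to 70 mm in), the ram is back up (within 2 mm), the lid is shut (within 1.5 mm), and the pot stands upright at rest in the nest, within 10 mm of the ram's axis (value of joint tray between 0.062 and 0.07 m and value of joint ram below 0.002 m and value of joint pot_lid below 0.0015 m and horizontal distance between pot and press below 0.01 m and z of pot in the frame of nest below 0.004 m and angle between pot's own z axis and vertical below 0.08 rad and linear speed of pot below 0.02 m/s); the robot touches nothing.
It fails at once if the robot touched the pot or its lid (over 0.5 N) (contact force between any of the arm, the fingers and pot above 0.5 N).
It fails at once if the pot was lifted more than 10 mm or tipped over 0.3 rad (z of pot in the frame of nest above 0.01 m or angle between pot's own z axis and vertical above 0.3 rad).
It fails at once if a bystander was moved more than 20 mm (distance of any of tall_pot, small_pot, roll, mug, spice from where it was at the start of the episode above 0.02 m).
It also fails if it takes over 45 s, if anything falls off the work surface, if the arm or the gripper's body presses on something with over 40 N, if the wrist force passes 120 N, or if a joint passes its speed limit or range.

ROBOT

A 6-joint arm with a two-finger parallel gripper is mounted at the origin on a cart in front of the work surface, level with it; the furniture and walls round the work are solid. World frame = base frame: x ahead of the robot, y to its left, z up, the work surface at z = 0. Lengths are in m, angles in rad, forces in N, time in s.
With the tool pointing down it reaches from about 0.35 to 0.975 m from the base axis. Payload 4.9 kg.
Tool frame: the origin (TCP) lies at the very end of the fingers, on their centre line; the grasp point (between the pads) lies 19 mm behind it (pinch_z is the distance from the TCP to the grasp point, in m); z points along the fingers, y is the line along which they close (so a half turn about z gives the same grasp; the last joint's range is limited). The gripper opens to 85 mm and grips with 20 to 120 N. Pads are 22 mm wide; open, the fingers measure 114 mm over their backs; the gripper's body (76 mm by 85 mm) begins 54 mm behind the grasp point. The pads swing forward as they close: fully open they stand 13 mm farther back than shut.
Start: joints at [1.141, 0.053, 1.613, -0, 1.476, -0.119], TCP at [0.191, 0.595, 0.231] pointing down, gripper open.
Joint ranges: [-3.01, 3.01], [-1.01, 2.22], [0.06, 2.58], [-1.02, 4.17], [0.09, 2.62], [-3.14, 3.14]. Speed limits (rad/s): [2.57, 2.57, 3.14, 3.14, 3.14, 3.14].

INTERFACE

Orientations are given as a unit quaternion [w, x, y, z].
In Python, from plant import * gives the robot as it stands. The module is installed in compiled form; this text tells all that it offers.
- The arm moves only by the tool play_rows, never from a script. Its arguments are lists of equal length, an entry for each row: "linear": the shift along the world's x, y, z in m, a list of three; "turn": the turn about the world's z in degrees. A call has 1 to 8 rows; each row shifts and turns the commanded pose from where the row before left it; what a row does not reach is not made up. A row lasts 1/8 s, in which the tool goes at most 62.5 mm and 10.7 degrees, less where a joint would pass 70% of its speed; a pose out of reach is approached as far as the arm can. A call is refused whole if a number of a shift passes 0.0625 or a number of a turn 10.7, either way. A call with a gripper value outside its range is refused whole. "hand" is the finger opening in m, from 0 to 0.0854, set as the call begins (left out, the last holds). The fingers move at their own pace and stop on an object; the grip force is fixed at half the most. Time passes only in rows, so rows that do not move let the fingers close. It gives the time, the measured TCP pose, the force, the opening and the grip force at its end, in the units of the state.
- state(): the state, without advancing time (a new reading comes with each control period).
- grab_frame(name): name is "scene" or "top" or "wrist"; returns the picture (420x560x3 uint8, red, green, blue); there is no depth.
- camera_info(name): a dict with "camera_matrix" (3x3 intrinsics, pixels), "origin" and "attitude" of the camera in the world; the wrist camera has in their place "mount" (4x4, takes a point from camera to tool coordinates, whose origin is the TCP and whose axes are the flange's). Camera axes: x right, y down, z forward; pixel columns grow to the right and rows downward; lengths in m; the calibration is good to about 2 mm. A picture is of the moment at which its call begins: read the wrist's pose just before it. camera_info takes no time and is no camera call.
- job_done(): hands the job in; it is judged then, once.
Trained networks look in the newest picture that a camera, given by its name, has taken for a name from the list of things; names that differ only in an ending like _2 or _b are one class to them, and where a whole thing is asked for, a point or a joint stands for the part that bears it (a point fixed in the world has none). Each returns a list of dicts, best first, with "p" (0 to 1); they miss things now and then, are a little off and sometimes report something else, mostly with a low value. They report only what shows in the picture. A call takes as long as a camera call. They do not tell look-alikes from the thing itself.
- trace(camera, thing): "region" (420x560 bool, what is visible of it) and "location" ([column, row] in pixels, amid what is visible of it).
The state is a dict: "time": time; "joint_pos": joint angles; "joint_vel": joint speeds; "joint_efforts": joint torques, N m; "tool_pos": TCP position; "tool_rot": TCP orientation; "contact_force": force on the tool from outside, world axes, zero at the start; "ft_torque": the same for the moment, N m; "gripper_width": opening from 0.0 (shut) to 1.0 (fully open); "grasp_force": force on a finger pad.
Only numpy, scipy, OpenCV 4.12 (cv2) and the standard library are available. Lean on these libraries where they do the work, as an engineer would, in place of code of your own. Each camera call takes 0.05 s, during which the arm holds its last target. There are 200 camera calls.

## Working session

There is one attempt and no reset: what is moved stays moved. The work goes in short steps, Python scripts to look and compute and a tool call to move; the robot and the scene stay as the last step left them, time stands still between calls to the robot, and variables do not carry over. Pictures are saved under pics/ and viewed, at most 10 in all, crops included, and the job is handed in when it is done.

Besides the shell and the picture viewer there is one more tool, called after ">>>" by a JSON object that holds its "op" and its "data", one argument or row to a line. play_rows: Moves the arm, as the interface text tells. Its arguments: {"type":"object","properties":{"linear":{"type":"array","items":{"type":"array","items":{"type":"number"}}},"turn":{"type":"array","items":{"type":"number"}},"hand":{"type":"number"}},"required":["linear","turn"]}

```bash
mkdir -p pics; cat > h.py <<'E'
from plant import *
import numpy as np, cv2
from scipy.spatial.transform import Rotation as R
def cam(name):
    c=camera_info(name); K=np.array(c["camera_matrix"])
    if "mount" in c:
        s=state(); q=s["tool_rot"]; T=np.eye(4); T[:3,:3]=R.from_quat([q[1],q[2],q[3],q[0]]).as_matrix(); T[:3,3]=s["tool_pos"]
        M=T@np.array(c["mount"]); return K,M[:3,3],M[:3,:3]
    A=np.array(c["attitude"],float)
    if A.size==4: A=R.from_quat([A[1],A[2],A[3],A[0]]).as_matrix()
    return K,np.array(c["origin"]),A
def at_z(C,px,z):
    K,o,A=C; d=A@np.linalg.solve(K,[px[0],px[1],1]); return o+d*(z-o[2])/d[2]
def proj(C,p):
    K,o,A=C; v=K@(A.T@(np.array(p)-o)); return v[:2]/v[2]
E
python3 - <<'E'
from h import *
print(state()); print(camera_info("scene")); print(camera_info("top"))
a=grab_frame("scene"); b=grab_frame("top")
cv2.imwrite("pics/scene.png",a[:,:,::-1]); cv2.imwrite("pics/top.png",b[:,:,::-1])
H=dict(push_plate=.057,knob_top=.238,pot=.08,beam=.176,tall_pot=.09,small_pot=.065,roll=.041,mug=.103,spice=.096)
for n in ["top","scene"]:
    C=cam(n)
    for k,z in H.items():
        for r in trace(n,k)[:3]:
            print(n,k,round(r["p"],2),np.round(r["location"]),np.round(at_z(C,r["location"],z),3),r["region"].sum())
E
```

```text
{'time': 0.0, 'joint_pos': array([ 1.14100749e+00,  5.33284051e-02,  1.61428533e+00, -1.05746297e-05,
        1.47601659e+00, -1.19010026e-01]), 'joint_vel': array([-0.00148096,  0.00073283, -0.00087648,  0.00246301, -0.00090276,
        0.00030884]), 'joint_efforts': array([-3.39211583e-04, -3.93675399e+01, -3.70174885e+01, -1.57031764e-04,
        7.07405998e-03,  8.71844719e-06]), 'tool_pos': array([0.19087165, 0.59448578, 0.23008585]), 'tool_rot': array([-2.71006812e-04,  1.54764242e-01,  9.87950905e-01, -9.82146002e-04]), 'contact_force': array([-0.20572847, -0.50748252,  0.19139785]), 'ft_torque': array([-0.0048594 , -0.03161896,  0.01753304]), 'grasp_force': 0.0, 'gripper_width': 1.0073249355700984}
{'camera_matrix': array([[409.24119864,   0.        , 282.7655557 ],
       [  0.        , 409.24119864, 211.08525713],
       [  0.        ,   0.        ,   1.        ]]), 'origin': array([-0.57285344, -0.62303206,  1.04977759]), 'attitude': array([-0.42973742,  0.78621481, -0.39190765,  0.20880712])}
{'camera_matrix': array([[532.61771891,   0.        , 278.39213425],
       [  0
[... 968 characters left out ...]
push_plate 0.86 [288. 237.] [0.504 0.179 0.057] 437
scene knob_top 0.6 [284. 191.] [0.541 0.23  0.238] 223
scene pot 0.79 [287. 219.] [0.574 0.237 0.08 ] 291
scene pot 0.79 [301. 269.] [0.35  0.009 0.08 ] 390
scene pot 0.51 [191. 202.] [0.431 0.673 0.08 ] 247
scene beam 0.91 [276. 218.] [0.445 0.191 0.176] 1987
scene tall_pot 0.9 [353. 269.] [ 0.45  -0.145  0.09 ] 426
scene small_pot 0.87 [382. 288.] [ 0.45  -0.261  0.065] 353
scene roll 0.69 [342. 298.] [ 0.348 -0.164  0.041] 372
scene roll 0.43 [286. 238.] [0.508 0.194 0.041] 416
scene mug 0.56 [214. 211.] [0.414 0.507 0.103] 480
scene spice 0.69 [383. 317.] [ 0.304 -0.332  0.096] 428
scene spice 0.45 [354. 268.] [ 0.448 -0.151  0.096] 422
```

View pics/scene.png

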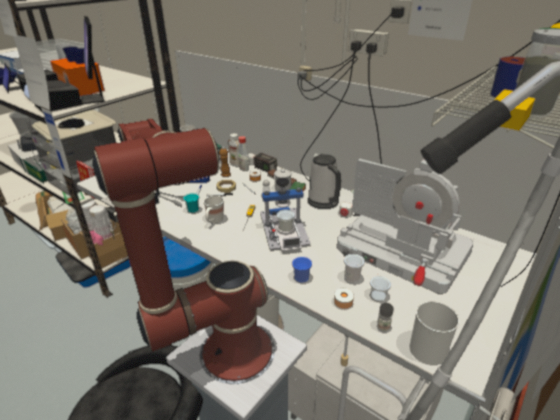

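View pics/top.png

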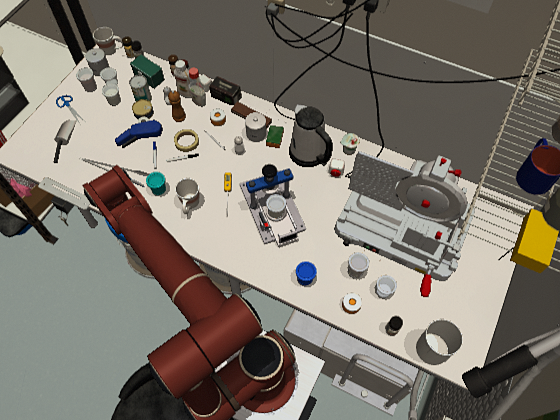

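Candidates for the pot: the white one in the press, top (276,204) / scene (287,219); the blue one, top (304,274); the turquoise one, top (156,181). The press is at top (270,205) with the knob at (269,171), and the tray front points down-right in the picture. I choose the white pot in the press's nest and check it in a close crop.

```bash
python3 - <<'E'
from h import *
a=cv2.imread("pics/top.png")[155:255,220:330]; b=cv2.imread("pics/scene.png")[165:265,235:335]
cv2.imwrite("pics/crop.png",np.hstack([cv2.resize(a,(440,400),interpolation=cv2.INTER_CUBIC),cv2.resize(b,(350,350),interpolation=cv2.INTER_CUBIC)[:,:].copy() if 0 else cv2.resize(b,(360,400),interpolation=cv2.INTER_CUBIC)]))
E
```

```text
(no output)
```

View pics/crop.png

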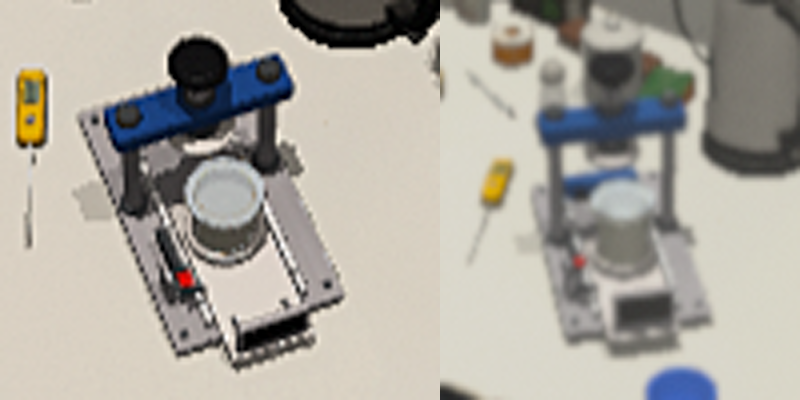

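The crop shows the white-filled pot with a clear lid in the tray's nest, at crop (225,205). The push plate's dark pad is at (275,330), the red release tab at (185,278) on the left, and the base corners at (82,110), (180,353) and (341,296). The choice is right, so next I fit the press pose.

```bash
python3 - <<'E'
from h import *
from scipy.optimize import least_squares
T=lambda x,y:((x+.5)/4-.5+220,(y+.5)/4-.5+155)
S=lambda x,y:((x-440+.5)/3.6-.5+235,(y+.5)/4-.5+165)
obs=[("top",T(200,58),(0,0,.238)),("top",T(128,113),(0,.069,.179)),("top",T(268,67),(0,-.069,.179)),
("top",T(82,110),(.12,.086,None)),("top",T(180,353),(-.165,.086,None)),("top",T(341,296),(-.165,-.086,None)),
("scene",S(612,58),(0,0,.238)),("scene",S(573,340),(-.165,.086,None)),("scene",S(711,320),(-.165,-.086,None)),
("scene",S(541,120),(-.021,.088,.176)),("scene",S(686,106),(-.021,-.088,.176))]
C={n:cam(n) for n in("top","scene")}
def W(p,q):
    z=p[3] if q[2] is None else q[2]; c,s=np.cos(p[2]),np.sin(p[2])
    return [p[0]+c*q[0]-s*q[1],p[1]+s*q[0]+c*q[1],z]
f=lambda p:np.concatenate([proj(C[n],W(p,q))-np.array(px) for n,px,q in obs])
r=least_squares(f,[.58,.26,.1,.01],loss="soft_l1")
p=r.x; print(np.round(p,4),"yaw deg",np.degrees(p[2])); print(np.round(f(p).reshape(-1,2),1))
for n,q in dict(plate=(-.196,0,.057),nest=(-.066,0,.08),knob=(0,0,.238)).items(): print(n,np.round(W(p,q),3),[np.round(proj(C[m],W(p,q))) for m in C])
print("tool yaw: y axis",R.from_quat([1.54764242e-01,9.87950905e-01,0,0]).as_matrix())
print(camera_info("wrist"))
E
```

```text
[0.6187 0.2932 0.8328 0.0052] yaw deg 47.71445389016597
[[-0.5 -1.1]
 [-0.  -0.3]
 [ 0.3 -0. ]
 [-0.8  1.1]
 [-0.9  0.1]
 [ 0.9  0.1]
 [ 0.2 -0.6]
 [-1.8 -0.3]
 [ 0.7 -0.2]
 [ 0.2  1.4]
 [ 1.1  0.7]]
plate [0.487 0.148 0.057] [array([288., 237.]), array([292., 241.])]
nest [0.574 0.244 0.08 ] [array([276., 205.]), array([286., 219.])]
knob [0.619 0.293 0.238] [array([269., 168.]), array([283., 179.])]
tool yaw: y axis [[-0.95209601  0.30579926  0.        ]
 [ 0.30579926  0.95209601  0.        ]
 [ 0.          0.         -1.        ]]
{'camera_matrix': array([[361.86236105,   0.        , 279.64347034],
       [  0.        , 361.86236105, 208.82096141],
       [  0.        ,   0.        ,   1.        ]]), 'mount': array([[ 3.88905681e-04, -9.64464279e-01, -2.64212988e-01,
         6.57292782e-02],
       [ 9.99999559e-01,  6.01040625e-04, -7.22056495e-04,
         9.22412957e-04],
       [ 8.55200436e-04, -2.64212590e-01,  9.64464087e-01,
        -1.43052996e-01],
       [ 0.00000000e+00,  0.00000000e+00,  0.00000000e+00,
         1.00000000e+00]])}
```

>>> {"op": "play_rows", "data": {
  "linear": [
    [0.016, -0.03, 0],
    [0.016, -0.03, 0],
    [0.016, -0.03, 0],
    [0.016, -0.03, 0],
    [0.016, -0.03, 0],
    [0.016, -0.03, 0],
    [0.016, -0.03, 0],
    [0.016, -0.03, 0]
  ],
  "turn": [4.1, 4.1, 4.1, 4.1, 4.1, 4.1, 4.1, 4.1],
  "hand": 0
}}

```text
time: 2.0
tool_pos: [0.3195, 0.3541, 0.2315]
tool_rot: [0.0, -0.132, 0.991, 0.0]
contact_force: [-0.0, -0.0, -0.9]
gripper_width: 0.0
grasp_force: 0.0
```

>>> {"op": "play_rows", "data": {
  "linear": [
    [0.016, -0.03, 0],
    [0.016, -0.03, 0],
    [0.016, -0.03, 0],
    [0.016, -0.03, 0],
    [0.016, -0.03, 0],
    [0.016, -0.03, 0],
    [0.016, -0.03, 0],
    [0.016, -0.03, 0]
  ],
  "turn": [4.1, 4.1, 4.1, 4.1, 4.1, 4.1, 4.1, 4.1]
}}

```text
time: 3.0
tool_pos: [0.4476, 0.114, 0.2315]
tool_rot: [0.0, -0.406, 0.914, -0.0]
contact_force: [-0.4, 0.4, 0.4]
gripper_width: 0.001
grasp_force: 0.0
```

```bash
python3 - <<'E'
from h import *
s=state(); print(s["time"],s["tool_pos"],s["tool_rot"],s["joint_pos"],s["gripper_width"],s["contact_force"])
C=cam("wrist"); a=grab_frame("wrist"); a=a[:,:,::-1].copy(); 
p=np.array([.6187,.2932]); c,sn=np.cos(.8328),np.sin(.8328)
for x,y,z in [(-.196,0,.057),(-.196,.036,.078),(-.196,-.036,.078),(-.165,.086,.005),(-.165,-.086,.005)]:
    u=proj(C,[p[0]+c*x-sn*y,p[1]+sn*x+c*y,z]); print(np.round(u)); cv2.circle(a,tuple(int(v) for v in u),3,(0,0,255),-1)
cv2.imwrite("pics/w1.png",a)
for n in ["push_plate"]: print([(r["p"],r["location"]) for r in trace("wrist",n)[:2]])
E
```

```text
3.0 [0.44758146 0.11400203 0.23153641] [ 3.19945775e-04 -4.06132941e-01  9.13813944e-01 -8.14433083e-05] [ 8.80211201e-02 -3.55831707e-01  1.97760439e+00  5.34557778e-05
  1.51916183e+00 -2.31921456e+00] 0.0007360165352452379 [-0.37401831  0.43577077  0.44268506]
[274. 240.]
[314. 249.]
[232. 248.]
[353. 251.]
[196. 250.]
[(0.71, [262.3, 242.8])]
```

View pics/w1.png

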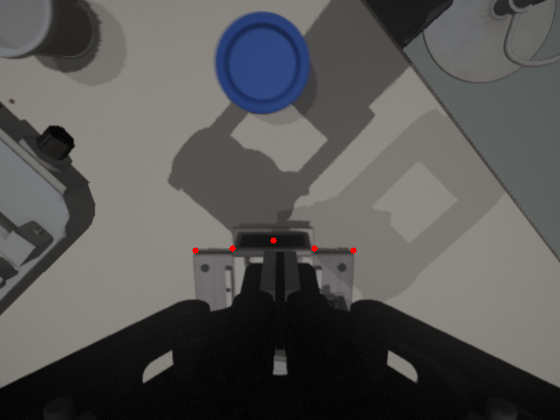

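The wrist view agrees with the fit. The plate top is between (232,248) and (314,248), nearly centred. I shift sideways a little and descend in front of it.

>>> {"op": "play_rows", "data": {
  "linear": [
    [0.0045, -0.004, -0.03],
    [0, 0, -0.04],
    [0, 0, -0.04],
    [0, 0, -0.04],
    [0, 0, -0.025],
    [0, 0, -0.01],
    [0, 0, 0]
  ],
  "turn": [0, 0, 0, 0, 0, 0, 0]
}}

```text
time: 3.98
tool_pos: [0.4514, 0.1114, 0.0463]
tool_rot: [-0.0, -0.405, 0.914, 0.0]
contact_force: [0.1, -0.1, 0.1]
gripper_width: 0.001
grasp_force: 0.0
```

>>> {"op": "play_rows", "data": {
  "linear": [
    [0.0067, 0.0074, 0],
    [0.0067, 0.0074, 0],
    [0.0067, 0.0074, 0],
    [0.0067, 0.0074, 0],
    [0.0067, 0.0074, 0]
  ],
  "turn": [0, 0, 0, 0, 0]
}}

```text
time: 4.6
tool_pos: [0.4848, 0.1477, 0.0463]
tool_rot: [-0.002, -0.405, 0.914, -0.001]
contact_force: [-4.0, -5.3, 5.1]
gripper_width: 0.004
grasp_force: 3.4
```

>>> {"op": "play_rows", "data": {
  "linear": [
    [0.0067, 0.0074, 0],
    [0.0067, 0.0074, 0],
    [0.0067, 0.0074, 0],
    [0.0067, 0.0074, 0],
    [0.0067, 0.0074, 0],
    [0.0067, 0.0074, 0],
    [0.0067, 0.0074, 0]
  ],
  "turn": [0, 0, 0, 0, 0, 0, 0]
}}

```text
time: 5.48
tool_pos: [0.5309, 0.1989, 0.0463]
tool_rot: [-0.003, -0.405, 0.914, -0.001]
contact_force: [-6.8, -6.8, 8.2]
gripper_width: -0.001
grasp_force: 5.1
```

>>> {"op": "play_rows", "data": {
  "linear": [
    [0.002, 0.0022, 0],
    [0.002, 0.0022, 0]
  ],
  "turn": [0, 0]
}}

```text
time: 5.72
tool_pos: [0.5349, 0.2033, 0.0462]
tool_rot: [-0.003, -0.405, 0.914, -0.001]
contact_force: [-6.0, -6.8, 7.7]
gripper_width: 0.002
grasp_force: 4.6
```

>>> {"op": "play_rows", "data": {
  "linear": [
    [0.0013, 0.0015, 0],
    [0.0013, 0.0015, 0]
  ],
  "turn": [0, 0]
}}

```text
time: 5.98
tool_pos: [0.5375, 0.2062, 0.0462]
tool_rot: [-0.003, -0.405, 0.914, -0.001]
contact_force: [-5.8, -6.4, 6.8]
gripper_width: -0.004
grasp_force: 4.6
```

>>> {"op": "play_rows", "data": {
  "linear": [
    [0.0013, 0.0015, 0],
    [0, 0, 0]
  ],
  "turn": [0, 0]
}}

```text
time: 6.22
tool_pos: [0.5375, 0.2062, 0.0461]
tool_rot: [-0.005, -0.405, 0.914, -0.002]
contact_force: [-11.5, -12.5, 11.1]
gripper_width: -0.001
grasp_force: 8.5
```

The force jumped to 17 N while the position stood still, so the tray is at its stop. I back off gently.

>>> {"op": "play_rows", "data": {
  "linear": [
    [-0.0034, -0.0037, 0],
    [-0.0034, -0.0037, 0],
    [-0.0034, -0.0037, 0],
    [-0.0034, -0.0037, 0],
    [-0.0034, -0.0037, 0],
    [-0.0034, -0.0037, 0],
    [-0.0067, -0.0074, 0],
    [-0.0134, -0.0148, 0]
  ],
  "turn": [0, 0, 0, 0, 0, 0, 0, 0]
}}

```text
time: 7.22
tool_pos: [0.4994, 0.1643, 0.0464]
tool_rot: [0.0, -0.405, 0.914, 0.0]
contact_force: [-0.2, -0.0, 0.7]
gripper_width: -0.001
grasp_force: 0.0
```

>>> {"op": "play_rows", "data": {
  "linear": [
    [-0.02, -0.022, 0],
    [-0.008, -0.009, 0.02],
    [0, 0, 0.06],
    [0, 0, 0.06],
    [0, 0, 0.06],
    [0, 0, 0.04],
    [0, 0, 0]
  ],
  "turn": [0, 0, 0, 0, 0, 0, 0]
}}

```text
time: 8.1
tool_pos: [0.4732, 0.1336, 0.2912]
tool_rot: [0.004, -0.405, 0.914, -0.001]
contact_force: [0.4, -0.6, -1.1]
gripper_width: -0.002
grasp_force: 0.0
```

```bash
python3 - <<'E'
from h import *
s=state(); print(s["time"],s["tool_pos"],s["contact_force"])
a=grab_frame("top"); b=grab_frame("scene")
p=np.array([.6187,.2932]); c,sn=np.cos(.8328),np.sin(.8328)
for n,img in(("top",a),("scene",b)):
    C=cam(n); P=[proj(C,[p[0]+c*x,p[1]+sn*x,z]) for x,z in((-.13,.057),(0,.08))]; print(n,np.round(P))
    for k in("push_plate","pot"): print(k,[(r["p"],r["location"]) for r in trace(n,k)[:2]])
x=cv2.resize(a[155:255,220:330],(440,400),interpolation=3); y=cv2.resize(b[165:265,235:335],(360,400),interpolation=3)
cv2.imwrite("pics/c2.png",np.hstack([x,y])[:,:,::-1])
E
```

```text
8.1 [0.47316509 0.13356677 0.29121956] [ 0.40582804 -0.64199754 -1.09665867]
top [[282. 222.]
 [270. 191.]]
push_plate []
pot [(0.86, [305.5, 274.0]), (0.59, [157.7, 185.1])]
scene [[289. 232.]
 [283. 210.]]
push_plate [(0.81, [285.9, 228.2]), (0.67, [352.5, 269.6])]
pot [(0.72, [282.9, 214.1]), (0.64, [304.8, 267.5])]
```

View pics/c2.png

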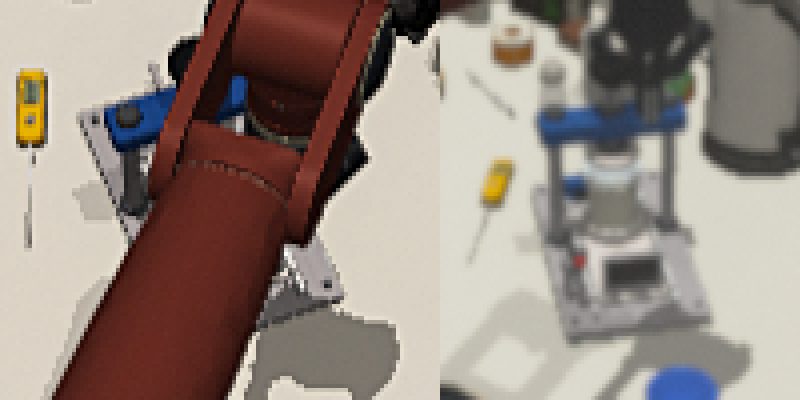

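The scene view shows the tray latched, with the plate at (286,228) as predicted and the pot under the ram at (283,212). I go over the knob next.

>>> {"op": "play_rows", "data": {
  "linear": [
    [0.0182, 0.02, 0],
    [0.0182, 0.02, 0],
    [0.0182, 0.02, 0],
    [0.0182, 0.02, 0],
    [0.0182, 0.02, 0],
    [0.0182, 0.02, 0],
    [0.0182, 0.02, 0],
    [0.0182, 0.02, 0]
  ],
  "turn": [0, 0, 0, 0, 0, 0, 0, 0]
}}

```text
time: 9.4
tool_pos: [0.6171, 0.2939, 0.2843]
tool_rot: [-0.001, -0.405, 0.914, 0.0]
contact_force: [-0.4, 0.6, -0.4]
gripper_width: -0.001
grasp_force: 0.0
```

>>> {"op": "play_rows", "data": {
  "linear": [
    [0, 0, -0.02],
    [0, 0, -0.02],
    [0, 0, -0.005],
    [0, 0, -0.005],
    [0, 0, -0.005],
    [0, 0, 0]
  ],
  "turn": [0, 0, 0, 0, 0, 0]
}}

```text
time: 10.15
tool_pos: [0.617, 0.293, 0.2327]
tool_rot: [0.0, -0.405, 0.914, -0.0]
contact_force: [-3.4, -1.5, 5.2]
gripper_width: 0.001
grasp_force: 2.4
```

```bash
python3 - <<'E'
from h import *
s=state(); print(s["time"],s["tool_pos"],s["contact_force"])
b=grab_frame("scene"); w=grab_frame("wrist")
y=cv2.resize(b[150:250,235:335],(400,400),interpolation=3)
cv2.imwrite("pics/c3.png",np.hstack([y,cv2.resize(w[210:420,140:420],(400,300)).repeat(1,0) if 0 else cv2.resize(w[210:420,175:385],(400,400))])[:,:,::-1])
E
```

```text
10.15 [0.61700632 0.29301825 0.23271443] [-3.39254821 -1.47597056  5.16438233]
```

View pics/c3.png

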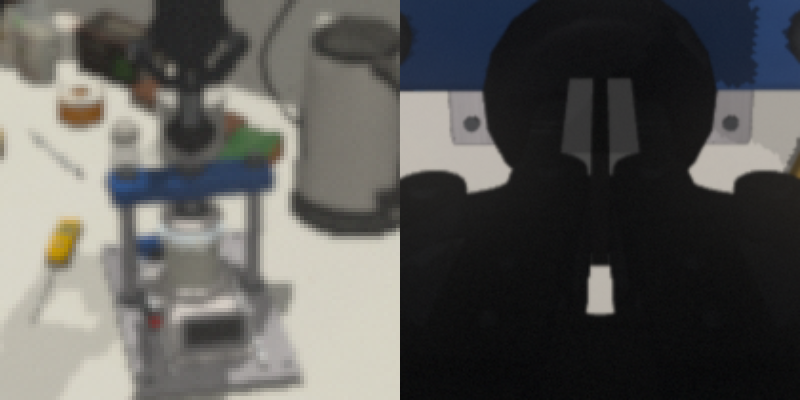

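The fingertips rest on the middle of the knob, at right panel (600,150), and it is about 5 mm down. I press on.

>>> {"op": "play_rows", "data": {
  "linear": [
    [0, 0, -0.003],
    [0, 0, -0.003],
    [0, 0, -0.003],
    [0, 0, -0.002],
    [0, 0, -0.001]
  ],
  "turn": [0, 0, 0, 0, 0]
}}

```text
time: 10.88
tool_pos: [0.6173, 0.2932, 0.2216]
tool_rot: [0.001, -0.405, 0.914, -0.0]
contact_force: [-4.2, -2.1, 8.5]
gripper_width: -0.002
grasp_force: 4.3
```

>>> {"op": "play_rows", "data": {
  "linear": [
    [0, 0, -0.0015],
    [0, 0, 0]
  ],
  "turn": [0, 0]
}}

```text
time: 11.12
tool_pos: [0.6173, 0.2932, 0.2202]
tool_rot: [0.001, -0.405, 0.914, -0.0]
contact_force: [-5.2, -3.5, 7.0]
gripper_width: -0.0
grasp_force: 4.0
```

>>> {"op": "play_rows", "data": {
  "linear": [
    [0, 0, -0.0015],
    [0, 0, 0]
  ],
  "turn": [0, 0]
}}

```text
time: 11.38
tool_pos: [0.6174, 0.2932, 0.219]
tool_rot: [0.001, -0.405, 0.914, -0.0]
contact_force: [-4.8, -2.8, 8.9]
gripper_width: 0.002
grasp_force: 4.5
```

>>> {"op": "play_rows", "data": {
  "linear": [
    [0, 0, -0.0015],
    [0, 0, 0],
    [0, 0, 0]
  ],
  "turn": [0, 0, 0]
}}

```text
time: 11.75
tool_pos: [0.6174, 0.2932, 0.2189]
tool_rot: [0.001, -0.405, 0.914, -0.0]
contact_force: [-7.2, -3.5, 13.0]
gripper_width: 0.001
grasp_force: 6.6
```

It is at its stop (0.219, force jump). I press a touch more to be sure, then let it come up and retreat.

>>> {"op": "play_rows", "data": {
  "linear": [
    [0, 0, -0.001],
    [0, 0, 0],
    [0, 0, 0]
  ],
  "turn": [0, 0, 0]
}}

```text
time: 12.12
tool_pos: [0.6174, 0.2932, 0.2188]
tool_rot: [0.001, -0.405, 0.914, -0.0]
contact_force: [-8.4, -3.3, 16.3]
gripper_width: 0.002
grasp_force: 7.9
```

>>> {"op": "play_rows", "data": {
  "linear": [
    [0, 0, 0.005],
    [0, 0, 0.005],
    [0, 0, 0.005],
    [0, 0, 0.005],
    [0, 0, 0.01],
    [0, 0, 0.03],
    [0, 0, 0.04],
    [0, 0, 0]
  ],
  "turn": [0, 0, 0, 0, 0, 0, 0, 0]
}}

```text
time: 13.12
tool_pos: [0.6188, 0.2941, 0.3186]
tool_rot: [0.004, -0.405, 0.914, -0.0]
contact_force: [-0.5, -0.1, 1.3]
gripper_width: -0.004
grasp_force: 0.0
```

>>> {"op": "play_rows", "data": {
  "linear": [
    [-0.03, 0.03, 0],
    [-0.04, 0.04, 0],
    [-0.04, 0.04, 0],
    [-0.04, 0.04, 0],
    [-0.04, 0.04, 0],
    [-0.03, 0.03, 0],
    [0, 0, 0]
  ],
  "turn": [0, 0, 0, 0, 0, 0, 0]
}}

```text
time: 14.0
tool_pos: [0.3945, 0.515, 0.312]
tool_rot: [-0.001, -0.407, 0.913, -0.0]
contact_force: [0.7, -0.6, -0.3]
gripper_width: -0.003
grasp_force: 0.0
```

```bash
python3 - <<'E'
from h import *
s=state(); print(s["time"],s["tool_pos"],s["contact_force"])
a=grab_frame("top"); b=grab_frame("scene")
x=cv2.resize(a[155:255,220:330],(440,400),interpolation=3); y=cv2.resize(b[165:265,235:335],(360,400),interpolation=3)
cv2.imwrite("pics/c4.png",np.hstack([x,y])[:,:,::-1])
E
```

```text
14.0 [0.39449913 0.51502473 0.3119665 ] [ 0.65790849 -0.60589757 -0.31994048]
```

View pics/c4.png

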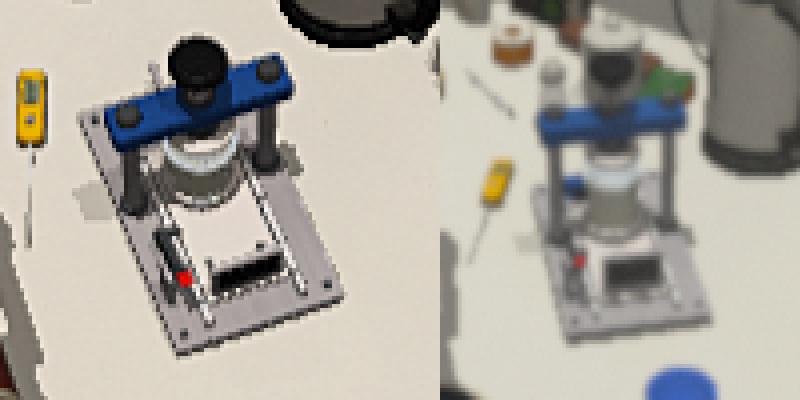

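The knob is back up at (200,60), the tray is on its catch with the pad at (248,270), the pot is upright under the ram and the robot is clear. I hand the job in.

```bash
python3 -c "
from plant import *
print(job_done())"
```

```text
the job is handed in; nothing more can be done
None
```

I pushed the tray to its stop and let it spring back onto its catch, then pressed the knob fully down and released it. The last picture shows the pot upright under the ram with the knob back up; I handed the job in at about 14 s, and the hand-in gave no verdict.

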